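Snap a spice holder onto the worktop rail and put the jar in it

TASK

Clip the loose spice holder onto the free stretch of the upper rail tube, cup towards you like the one already hanging there: feel for the tube, press the holder straight down until its sprung arms snap past it and it sits fully home, and stop there, for forcing it cracks the seat. Then let the loose spice jar down gently into its cup so that it stands upright on the cup's floor, and let go; leave the mug and the mustard jar alone.

Things in the scene. Friction and masses are not known exactly. Their poses are not given: they have to be found in the camera images.
- holder: The loose spice holder, dark blue-grey plastic, 98 x 56 x 142 mm, 0.14 kg, upright on the worktop. Origin: under the centre of its round cup; z up, x from the cup to the clip behind it, y along the clip's bore. An upright plate behind the cup carries a crown block (30 mm wide, top at 107 mm) with a pale grey sprung clip under it, open downwards, and a ribbed grip on it.
- holder_grip (a point): Centre of the ribbed grip on top, at (50, 0, 126) mm in the holder's frame: 18 mm thick along y, 28 mm long along x, from 107 to 142 mm high. Take it from above, fingers closing along y; fingertips have room to 18 mm below this point.
- holder_clip (a point): Centre of the clip's bore, at (50, 0, 85) mm in the holder's frame; on the upper tube's axis when home. A stand-off pad, low on the plate (0 to 44 mm up, 14.5 mm in front of this point), passes 4.5 mm in front of the upper tube on the way down and then stands 1.5 mm in front of the lower one. Pulling the holder off again takes about 15 N.
- holder_seat: The crown block on the clip, part of the holder and with the holder's origin and axes: 42 x 30 x 12.5 mm, its underside 95 mm, its top 107 mm above the origin. The underside is the clip's hard seat: it lies on the tube when the holder is home. Pressing it onto the tube with more than 35 N cracks it.
- clip_mouth (a point): Middle between the lips of the two arms, 7.7 mm below holder_clip. Lips 14.4 mm apart, flaring to 22 mm below. They meet the tube when holder_clip is 15 mm above its axis and pass the widest point at about 8 mm; that takes a push of about 10 to 15 N, which then falls away in the snap. The arms may stick half way: press on until the seat meets the tube and the force rises again.
- holder_cup (a point): Centre of the floor inside the cup, 4 mm above the holder's origin; z up. Cup: 50 mm inside, 56 mm outside diameter, rim 44 mm above this floor.
- rail_stand: Rail stand on the worktop: wooden foot 115 x 400 mm, fixed, two posts 340 mm apart, two aluminium tubes along y between them, 20 mm thick above, 14 mm thick 65 mm below it and 6 mm nearer. Origin on the worktop under the tubes, half way; x away from the robot. The posts telescope and are clamped: upper tube's axis at 145 to 185 mm, not reported, so feel for it. A like holder with a jar hangs at y = +100 mm.
- rail_free (a point): Point on top of the wooden foot straight below the middle of the upper tube's free stretch, at (0, -60, 19) mm in the stand's frame, with the stand's axes. The clip's centre may go from 65 mm to the right to 75 mm to the left of it along the tube.
- spice_jar: The loose spice jar, clear with a black cap, 41 mm diameter, 105 mm high, 0.11 kg (varies), upright on the worktop. Origin: centre of its underside, z up. Take it from above across the upper part.
- mug: Green mug, 92 mm diameter, 95 mm high, a bystander. Origin: centre of its underside.
- mustard_jar: Jar with pale yellow contents and a white lid, 59 mm diameter, 103 mm high, a bystander. Origin: centre of its underside.
Things that resemble listed ones, but are neither listed nor needed, are in the scene too. What is shaped like the spice_jar but orange or red is not meant.

How it is judged:
On the way:
1. The holder is snapped fully home on the free stretch of the upper tube, upright, cup in front (x of holder_cup in the frame of rail_stand below -0.03 m and contact force between holder_seat and rail_stand above 0.3 N and x of holder_clip in the frame of rail_stand between -0.004 and 0.004 m and y of holder_clip in the frame of rail_stand between -0.125 and 0.015 m and height (world z) of holder_clip above 0.14 m and angle between the z axis of holder and the z axis of rail_stand, either way round below 0.1 rad and angle between the y axis of holder and the y axis of rail_stand, either way round below 0.1 rad), for 0.2 s.
At the end, for the whole second after the job is handed in: Holder home on the free stretch, cup in front: its seat rests on the upper tube (over 0.3 N), clip centre within 4 mm of the tube in depth, within 0.10 rad of upright and square. Spice jar in its cup within 8 mm of the middle, on the floor within 4 mm, within 0.12 rad of upright. Both at rest (all of step 1 and horizontal distance between spice_jar and holder_cup below 0.008 m and angle between spice_jar's own z axis and vertical below 0.12 rad and z of spice_jar in the frame of holder_cup between -0.003 and 0.004 m and linear speed of each of spice_jar, holder below 0.02 m/s); the robot touches nothing.
It fails at once if The holder's seat is forced onto the rail with more than 35 N (contact force between holder_seat and rail_stand above 35 N).
It fails at once if The holder pushes or levers on the rail stand with more than 60 N in all (contact force between holder and rail_stand above 60 N).
It fails at once if The jar is dropped into the cup (over 0.4 m/s inside it) (horizontal distance between spice_jar and holder_cup below 0.012 m and z of spice_jar in the frame of holder_cup between -0.01 and 0.04 m and linear speed of spice_jar above 0.4 m/s).
It fails at once if The spice jar falls over (angle between spice_jar's own z axis and vertical above 0.8 rad).
It fails at once if The mug or the mustard jar is moved by more than 15 mm (distance of any of mug, mustard_jar from where it was at the start of the episode above 0.015 m).
It also fails if it takes over 64 s, if anything falls off the work surface, if the arm or the gripper's body presses on something with over 40 N, if the wrist force passes 120 N, or if a joint passes its speed limit or range.

ROBOT

A 6-joint arm with a two-finger parallel gripper is mounted at the origin on a cart in front of the work surface, level with it; the furniture and walls round the work are solid. World frame = base frame: x ahead of the robot, y to its left, z up, the work surface at z = 0. Lengths are in m, angles in rad, forces in N, time in s.
With the tool pointing down it reaches from about 0.3 to 1 m from the base axis. Payload 5.1 kg.
Tool frame: the origin (TCP) lies midway between the tips of the shut fingers; the grasp point (between the pads) lies 19 mm behind it (ctrl.hold_point_z is the distance from the TCP to the grasp point, in m); z points along the fingers, y is the line along which they close (so a half turn about z gives the same grasp; the last joint's range is limited). The gripper opens to 95 mm and grips with 3 to 60 N. Pads are 20 mm wide; open, the fingers measure 119 mm over their backs; the gripper's body (75 mm by 180 mm) begins 59 mm behind the grasp point.
Start: joints at [1.088, 0.124, 1.65, -0, 1.367, -0.083], TCP at [0.253, 0.599, 0.215] pointing down, gripper open.
Joint ranges: [-2.61, 2.61], [-1.02, 2.33], [0.03, 2.71], [-1.35, 4.49], [0.32, 2.68], [-2.91, 2.91]. Speed limits (rad/s): [2.57, 2.57, 3.14, 3.14, 3.14, 3.14].

INTERFACE

Orientations are given as a 3x3 rotation matrix whose columns are the frame's x, y, z axes.
In Python, from workcell import ctrl, eyes gives the robot as it stands.
- The arm moves only by the shell command python3 -m handwheel 'ROWS' [FORCE]. ROWS is JSON, a list of rows, each an object of numbers: "fingers": the opening, from 0 (shut) to 1 (fully open); "dx", "dy", "dz": the shift along the tool's x, y, z in m; "rx", "ry", "rz": the turn, a rotation vector about the tool's x, y, z in rad. In form: [{"fingers": .., "dx": .., "dy": .., "dz": .., "rx": .., "ry": .., "rz": ..}, ...]. A call has 1 to 12 rows; each row is the pose to reach, as a shift and turn from the pose commanded when the call began, along the tool's axes at that moment; what a row does not reach only later rows make up. A row lasts 1/12 s, in which the tool goes at most 41.7 mm and 7.16 degrees, less where a joint would pass 70% of its speed; a pose out of reach is approached as far as the arm can. A call with a gripper value outside its range is refused whole. The fingers move at their own pace and stop on an object; FORCE is the grip in N (left out, the last holds). Time passes only in rows, so rows that repeat a pose let the fingers close. It gives the time, the measured TCP pose, the force, the opening and the grip force at its end, in the units of the state.
- ctrl.sense(): the state, without advancing time (a new reading comes with each control period).
- eyes.read_camera(name): name is "scene" or "side" or "wrist"; returns a dict with "frame" (384x512x3 uint8, blue, green, red), "intrinsics" (3x3 intrinsics, pixels), "k1" (the pictures are not rectified: a ray, as slopes to the right and down, at radius r is drawn at 1 + k1 r^2 times it, then the intrinsics apply), "view" (4x4, takes a point from world to camera coordinates). Camera axes: x right, y down, z forward; pixel columns grow to the right and rows downward; lengths in m; the calibration is good to about 2 mm. A picture is of the moment at which its call begins. There is no depth.
- ctrl.job_done(): hands the job in; it is judged then, once.
The state is a dict: "time": time; "joints": joint angles; "joint_velocities": joint speeds; "tau": joint torques, N m; "eef_pos": TCP position; "tcp_rot": TCP orientation; "wrist_force": force on the tool from outside, world axes, zero at the start; "torque": the same for the moment, N m; "gripper_width": finger opening in m; "grasp_force": force on a finger pad.
Only numpy, scipy, OpenCV 4.12 (cv2) and the standard library are available. Lean on these libraries where they do the work, as an engineer would, in place of code of your own. Each camera call takes 0.05 s, during which the arm holds its last target. There are 200 camera calls.

## Working session

There is one attempt and no reset: what is moved stays moved. The work goes in short steps, Python scripts to look and compute and a shell command to move; the robot and the scene stay as the last step left them, time stands still between calls to the robot, and variables do not carry over. Pictures are saved under pics/ and viewed, at most 10 in all, crops included, and the job is handed in when it is done.

```bash
ls; mkdir -p pics; cat > h.py <<'E'
import numpy as np, cv2
from workcell import ctrl, eyes
def cam(n):
    c=eyes.read_camera(n); return c
def ray(c,u,v):
    K=np.array(c['intrinsics']);k=float(c['k1'])
    d=np.array([(u-K[0,2])/K[0,0],(v-K[1,2])/K[1,1]]);s=d.copy()
    for _ in range(30): s=d/(1+k*(s@s))
    V=np.array(c['view']);R=V[:3,:3]
    return -R.T@V[:3,3], R.T@np.array([s[0],s[1],1])
def onz(c,u,v,z):
    o,d=ray(c,u,v); return o+d*(z-o[2])/d[2]
def proj(c,p):
    V=np.array(c['view']);K=np.array(c['intrinsics']);q=V[:3,:3]@np.array(p)+V[:3,3]
    s=q[:2]/q[2]; s=s*(1+c['k1']*(s@s)); return K[0,0]*s[0]+K[0,2],K[1,1]*s[1]+K[1,2]
def tri(c1,p1,c2,p2):
    o1,d1=ray(c1,*p1);o2,d2=ray(c2,*p2)
    t=np.linalg.lstsq(np.c_[d1,-d2],o2-o1,rcond=None)[0]
    a=o1+d1*t[0];b=o2+d2*t[1]; return (a+b)/2,np.linalg.norm(a-b)
E
python3 - <<'E'
from h import *
a=cam('scene');b=cam('side');w=cam('wrist')
import pickle;pickle.dump((a,b,w),open('c0.pkl','wb'))
for n,c in zip('sdw',(a,b,w)):
    print(n,ray(c,256,192)); cv2.imwrite(f'pics/{n}0.png',cv2.resize(c['frame'],(800,600)))
s=ctrl.sense();print(s['eef_pos'],s['tcp_rot'],s['time'])
E
```

```text
pics
s (array([-0.10400967, -0.56234454,  0.67783931]), array([ 0.57129131,  0.6506403 , -0.50034588]))
d (array([ 0.49776664, -0.65101373,  0.48633679]), array([ 0.034485  ,  0.89498347, -0.4450777 ]))
w (array([0.18643842, 0.62641688, 0.38366649]), array([ 0.23471516, -0.11293029, -0.96555986]))
[0.2528211  0.59827274 0.21365233] [[-9.21136680e-01  3.89238609e-01 -7.21869662e-04]
 [ 3.89239268e-01  9.21135509e-01 -1.47195151e-03]
 [ 9.19994198e-05 -1.63684855e-03 -9.99998656e-01]] 0.15
```

View pics/s0.png

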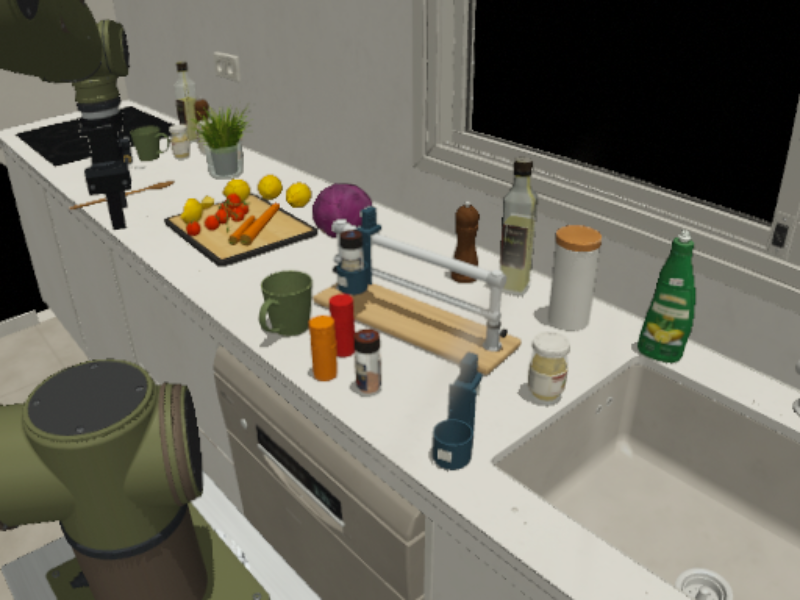

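View pics/d0.png

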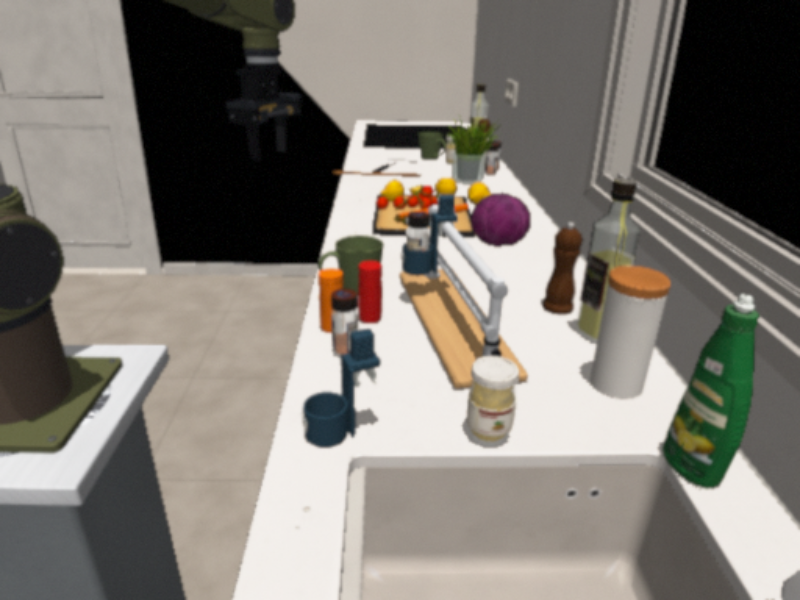

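Both views show the holder (scene cup ~(452,445), grip top ~(468,362); side cup ~(326,420), grip ~(362,345)), the loose jar (scene (367,360), side (345,322)), red and orange decoys left of it, the stand (posts at scene (495,310)/(345,240)), the mug and the mustard jar.

```bash
python3 - <<'E'
from h import *
import pickle;a,b,w=pickle.load(open('c0.pkl','rb'))
f=800/512
def blobs(c,lo,hi,roi):
    h=cv2.cvtColor(c['frame'],cv2.COLOR_BGR2HSV);m=cv2.inRange(h,lo,hi)
    x0,y0,x1,y1=[int(v/f) for v in roi];k=np.zeros_like(m);k[y0:y1,x0:x1]=m[y0:y1,x0:x1];return k
for n,c,roi in (('s',a,(420,340,500,480)),('d',b,(295,320,385,450))):
    m=blobs(c,(95,80,15),(125,255,140),roi)
    ys,xs=np.nonzero(m);print(n,'holder',xs.min(),xs.max(),ys.min(),ys.max(),len(xs))
    for y in range(ys.min(),ys.max()+1,3):
        r=xs[ys==y];print(y,r.min(),r.max(),len(r),end=' | ')
    print()
for n,c,roi in (('s',a,(300,270,530,375)),('d',b,(395,260,530,400))):
    m=blobs(c,(8,60,80),(25,255,255),roi)
    m=cv2.morphologyEx(m,cv2.MORPH_OPEN,np.ones((3,3)))
    k=max(cv2.findContours(m,0,2)[0],key=cv2.contourArea)
    hull=cv2.convexHull(k);ap=cv2.approxPolyDP(hull,4,True)[:,0]
    print(n,'foot');
    for p in ap: print(p,onz(c,*p,0.019)[:2].round(3),onz(c,*p,0)[:2].round(3))
# crops
s1=cv2.resize(a['frame'][130:310,190:370],(400,400),interpolation=cv2.INTER_CUBIC)
s2=cv2.resize(b['frame'][110:290,180:360],(400,400),interpolation=cv2.INTER_CUBIC)
z1=cv2.resize(a['frame'][220:305,265:350],(400,400),interpolation=cv2.INTER_CUBIC)
cv2.imwrite('pics/c1.png',np.hstack([s1,s2]))
E
```

```text
s holder 278 307 239 299 840
239 305 307 3 | 242 303 307 5 | 245 300 305 6 | 248 298 303 6 | 251 299 303 5 | 254 296 303 8 | 257 294 303 10 | 260 293 303 11 | 263 291 303 13 | 266 288 303 16 | 269 287 302 16 | 272 284 302 19 | 275 281 302 22 | 278 278 302 23 | 281 279 301 23 | 284 278 301 24 | 287 278 300 19 | 290 278 300 13 | 293 278 300 13 | 296 280 298 18 | 299 285 294 10 | 
d holder 196 241 212 284 1287
212 228 236 7 | 215 225 237 13 | 218 226 237 12 | 221 226 237 12 | 224 225 237 13 | 227 222 239 18 | 230 220 241 22 | 233 220 240 21 | 236 220 229 10 | 239 220 224 5 | 242 220 224 5 | 245 220 225 6 | 248 220 224 5 | 251 220 224 5 | 254 200 224 25 | 257 197 224 28 | 260 196 224 29 | 263 196 225 30 | 266 196 226 31 | 269 198 225 28 | 272 198 226 29 | 275 198 225 27 | 278 197 220 24 | 281 198 218 21 | 284 204 211 8 | 
s foot
[226 189] [0.594 0.369] [0.614 0.396]
[241 182] [0.655 0.372] [0.677 0.399]
[332 220] [0.698 0.044] [0.722 0.061]
[310 239] [0.591 0.026] [0.611 0.043]
[227 204] [0.542 0.299] [0.561 0.324]
d foot
[257 174] [0.541 0.417] [0.542 0.46 ]
[285 175] [0.629 0.411] [0.635 0.455]
[307 207] [0.667 0.202] [0.674 0.236]
[327 255] [ 0.678 -0.011] [0.685 0.015]
[301 255] [ 0.622 -0.011] [0.627 0.015]
[290 246] [0.602 0.022] [0.606 0.049]
```

View pics/c1.png

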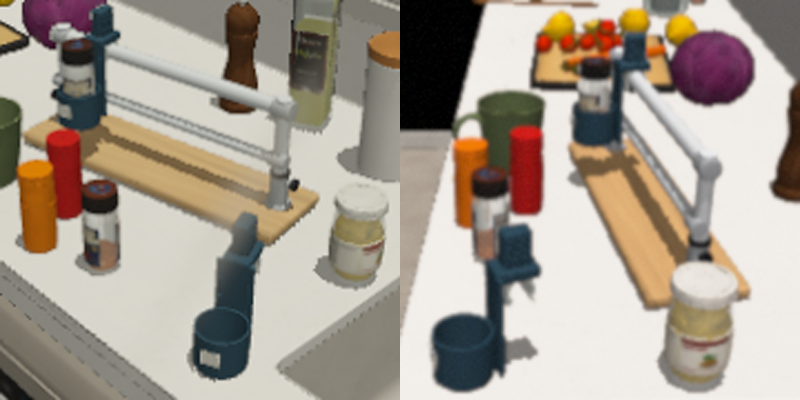

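The crops show holder grip top at (245,222) in the left part and (516,232) in the right; cup rim centres (221,327)/(463,328); jar cap tops (100,188)/(488,175); right tube elbow (284,108)/(709,165).

```bash
python3 - <<'E'
from h import *
import pickle;a,b,w=pickle.load(open('c0.pkl','rb'))
g=400/180
S=lambda x,y:(190+x/g,130+y/g)
D=lambda x,y:(180+(x-400)/g,110+y/g)
P={'grip_top z.142':((245,222),(516,232)),'rim z.048':((221,327),(463,328)),'jarcap z.105':((100,187),(489,174)),
'elbowR':((284,108),(709,165)),'mustardlid .103':((362,197),(703,280)),'foot corner near R bottom':((262,242),(652,306)),'foot far R':((318,198),(748,293)),
'hang cap':((77,48),(596,66)),'hang grip top':((104,12),(635,38)),'footRnear':((262,238),(652,300))}
for k,(p,q) in P.items():
    x,e=tri(a,S(*p),b,D(*q));print(k,x.round(4),round(e,4))
print('rim',onz(a,*S(221,327),.048),onz(b,*D(463,328),.048))
print('grip',onz(a,*S(245,222),.142),onz(b,*D(516,232),.142))
print('jar',onz(a,*S(100,187),.105),onz(b,*D(489,174),.105))
# tube line directions: plane through scene line and side line
def plane(c,p,q):
    o,d=ray(c,*p);_,e=ray(c,*q);n=np.cross(d,e);return n/np.linalg.norm(n)
n1=plane(a,S(125,57),S(270,105));n2=plane(b,D(640,80),D(700,155))
d=np.cross(n1,n2);print('tube dir',d/np.linalg.norm(d))
E
```

```text
grip_top z.142 [ 0.477  -0.0421  0.1356] 0.0003
rim z.048 [ 0.4295 -0.0602  0.0456] 0.0037
jarcap z.105 [0.4427 0.137  0.1044] 0.0018
elbowR [0.6638 0.0742 0.1459] 0.0003
mustardlid .103 [ 0.6382 -0.0628  0.1015] 0.001
foot corner near R bottom [ 0.6151  0.0532 -0.0073] 0.0003
foot far R [0.7145 0.0524 0.01  ] 0.0009
hang cap [0.5664 0.3306 0.1632] 0.0026
hang grip top [0.6135 0.3332 0.1985] 0.0004
footRnear [ 6.145e-01  5.310e-02 -4.000e-04] 0.0009
rim [ 0.42576448 -0.06427277  0.048     ] [ 0.43029207 -0.06049265  0.048     ]
grip [ 0.47036802 -0.0480409   0.142     ] [ 0.47736574 -0.05347897  0.142     ]
jar [0.44315277 0.13762371 0.105     ] [0.44257575 0.13382679 0.105     ]
tube dir [-0.14054263  0.9897651  -0.02475499]
```

```bash
cat >> h.py <<'E'
from scipy.spatial.transform import Rotation as Ro
def go(p,yaw):
    "row that takes the tool to p pointing down, tool x at world yaw"
    s=ctrl.sense();R=np.array(s['tcp_rot']);c,n=np.cos(yaw),np.sin(yaw)
    T=np.array([[c,n,0],[n,-c,0],[0,0,-1]])
    d=R.T@(np.array(p)-s['eef_pos']);r=Ro.from_matrix(R.T@T).as_rotvec()
    print('d',d.round(4),'r',r.round(4),'t',s['time'])
E
python3 -c "
from h import *
print(ctrl.hold_point_z)
go([.44,-.05,.30],np.pi+.25)"; python3 -m handwheel '[{"dz":-0.1,"fingers":1}]'
```

```text
0.0188
d [-0.4247 -0.5244 -0.0855] r [-1.500e-03 -6.000e-04 -6.498e-01] t 0.15validation failed for argument at $[0]...
```

```bash
python3 -m handwheel '[{"fingers":1.0,"dx":-0.1,"dy":-0.12,"dz":-0.086,"rx":0,"ry":0,"rz":0},{"fingers":1.0,"dx":-0.2,"dy":-0.24,"dz":-0.086,"rx":0,"ry":0,"rz":0},{"fingers":1.0,"dx":-0.424,"dy":-0.524,"dz":-0.086,"rx":0,"ry":0,"rz":-0.65},{"fingers":1.0,"dx":-0.424,"dy":-0.524,"dz":-0.086,"rx":0,"ry":0,"rz":-0.65},{"fingers":1.0,"dx":-0.424,"dy":-0.524,"dz":-0.086,"rx":0,"ry":0,"rz":-0.65},{"fingers":1.0,"dx":-0.424,"dy":-0.524,"dz":-0.086,"rx":0,"ry":0,"rz":-0.65},{"fingers":1.0,"dx":-0.424,"dy":-0.524,"dz":-0.086,"rx":0,"ry":0,"rz":-0.65},{"fingers":1.0,"dx":-0.424,"dy":-0.524,"dz":-0.086,"rx":0,"ry":0,"rz":-0.65},{"fingers":1.0,"dx":-0.424,"dy":-0.524,"dz":-0.086,"rx":0,"ry":0,"rz":-0.65},{"fingers":1.0,"dx":-0.424,"dy":-0.524,"dz":-0.086,"rx":0,"ry":0,"rz":-0.65},{"fingers":1.0,"dx":-0.424,"dy":-0.524,"dz":-0.086,"rx":0,"ry":0,"rz":-0.65}]' 30
python3 -c "
from h import *
go([.44,-.05,.30],np.pi+.25)"
```

```text
time: 1.07
eef_pos: [0.3754, 0.1737, 0.2788]
tcp_rot: [[-0.969, -0.248, 0.0], [-0.248, 0.969, 0.0], [-0.0, -0.0, -1.0]]
wrist_force: [1.2, 0.3, -0.1]
gripper_width: 0.0954
grasp_force: 0.0
d [-0.007  -0.2327 -0.0212] r [-0.      0.0005  0.0009] t 1.0667
```

```bash
python3 -m handwheel '[{"fingers":1.0,"dx":-0.007,"dy":-0.22,"dz":-0.02,"rx":0,"ry":0,"rz":0},{"fingers":1.0,"dx":-0.007,"dy":-0.22,"dz":-0.02,"rx":0,"ry":0,"rz":0},{"fingers":1.0,"dx":-0.007,"dy":-0.22,"dz":-0.02,"rx":0,"ry":0,"rz":0},{"fingers":1.0,"dx":-0.007,"dy":-0.22,"dz":-0.02,"rx":0,"ry":0,"rz":0},{"fingers":1.0,"dx":-0.007,"dy":-0.22,"dz":-0.02,"rx":0,"ry":0,"rz":0},{"fingers":1.0,"dx":-0.007,"dy":-0.22,"dz":-0.02,"rx":0,"ry":0,"rz":0},{"fingers":1.0,"dx":-0.007,"dy":-0.22,"dz":-0.02,"rx":0,"ry":0,"rz":0},{"fingers":1.0,"dx":-0.007,"dy":-0.22,"dz":-0.02,"rx":0,"ry":0,"rz":0}]'
python3 - <<'E'
from h import *
import pickle
w=cam('wrist');pickle.dump(w,open('w1.pkl','wb'))
cv2.imwrite('pics/w1.png',cv2.resize(w['frame'],(800,600)))
go([.44,-.05,.30],np.pi+.25)
for p in ((.474,-.048,.142),(.428,-.062,.048)): print(proj(w,p))
E
```

```text
time: 1.73
eef_pos: [0.4367, -0.0363, 0.2983]
tcp_rot: [[-0.969, -0.246, -0.001], [-0.246, 0.969, 0.001], [0.001, 0.001, -1.0]]
wrist_force: [0.9, -0.2, 0.1]
gripper_width: 0.0952
grasp_force: 0.0
d [ 0.0003 -0.0149 -0.0017] r [ 0.0009 -0.0006  0.    ] t 1.7833
(np.float64(242.6870911976674), np.float64(205.04428913163278))
(np.float64(244.21555520437354), np.float64(158.0071823088985))
```

View pics/w1.png

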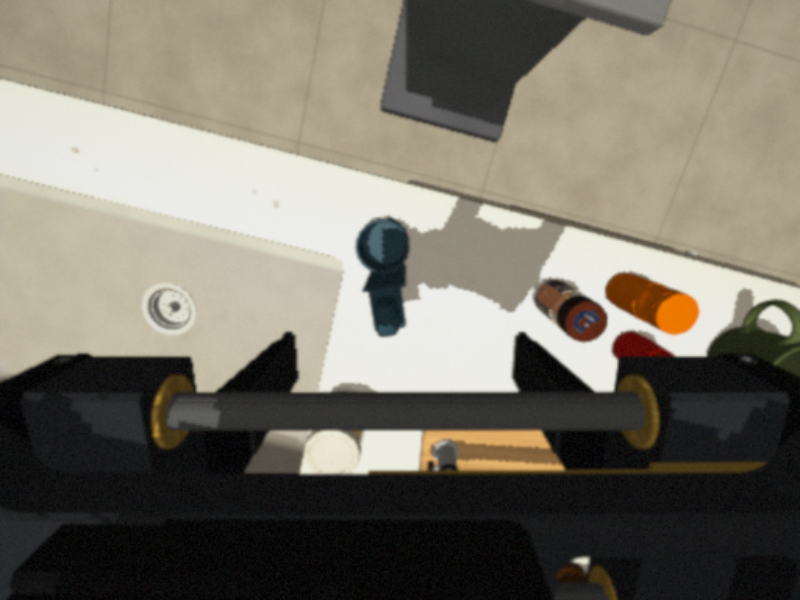

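The wrist view shows the holder from above: cup rim centre ~(383,243), grip top ~(388,313), jar cap at (585,322); the stand's right post at (443,455).

```bash
python3 - <<'E'
from h import *
import pickle
w=pickle.load(open('w1.pkl','rb'))
z=w['frame'][130:225,215:310]; z=cv2.convertScaleAbs(z,alpha=2.2,beta=10)
cv2.imwrite('pics/w1z.png',cv2.resize(z,(570,570),interpolation=cv2.INTER_CUBIC))
E
```

```text
(no output)
```

View pics/w1z.png

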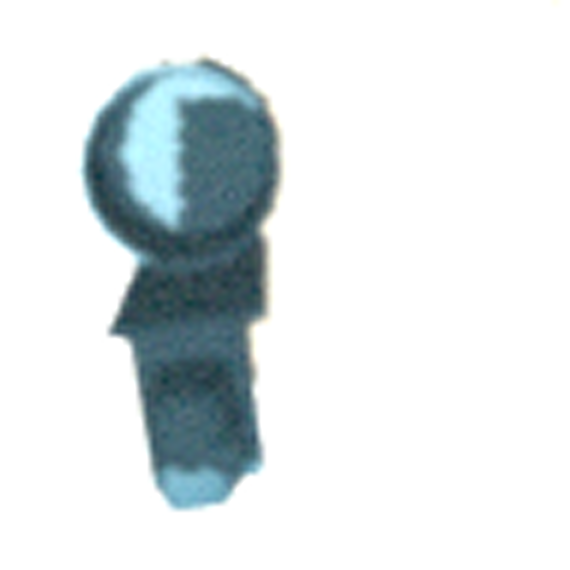

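The crop shows the rim centre at (183,162), the crown's edges (135,340)-(158,470) and (245,330)-(262,465), and the grip top running from about y=400 to 508.

```bash
python3 - <<'E'
from h import *
import pickle
w=pickle.load(open('w1.pkl','rb'))
Z=lambda x,y:(215+x/6,130+y/6)
for n,p,z in (('rim',(183,162),.048),('crownL f',(135,340),.107),('crownL b',(158,470),.107),('crownR f',(245,330),.107),('crownR b',(262,465),.107),('grip front',(193,395),.142),('grip back',(202,508),.142),('tipL',(180,508),.142),('tipR',(225,500),.142)):
    print(n,onz(w,*Z(*p),z).round(4))
cap=(585/1.5625,320/1.5625);print('jar',onz(w,*cap,.105));print('post',onz(w,443/1.5625,455/1.5625,.16))
E
```

```text
rim [ 0.4259 -0.0604  0.048 ]
crownL f [ 0.4609 -0.0607  0.107 ]
crownL b [ 0.4908 -0.0481  0.107 ]
crownR f [ 0.4523 -0.0363  0.107 ]
crownR b [ 0.4835 -0.0243  0.107 ]
grip front [ 0.4606 -0.0453  0.142 ]
grip back [ 0.4849 -0.0374  0.142 ]
tipL [ 0.4861 -0.042   0.142 ]
tipR [ 0.4819 -0.033   0.142 ]
jar [0.43930257 0.13654036 0.105     ]
post [0.57247312 0.03250213 0.16      ]
```

```bash
python3 -c "
from h import *
go([.473,-.042,.18],np.pi+.365)"
```

```text
d [-0.0338 -0.0154  0.1183] r [ 0.0009 -0.0006 -0.115 ] t 1.7833
```

```bash
python3 -m handwheel '[{"fingers":1.0,"dx":-0.034,"dy":-0.0155,"dz":0.03,"rx":0.001,"ry":-0.0005,"rz":-0.115},{"fingers":0.7,"dx":-0.034,"dy":-0.0155,"dz":0.07,"rx":0.001,"ry":-0.0005,"rz":-0.115},{"fingers":0.6,"dx":-0.034,"dy":-0.0155,"dz":0.1,"rx":0.001,"ry":-0.0005,"rz":-0.115},{"fingers":0.6,"dx":-0.034,"dy":-0.0155,"dz":0.11,"rx":0.001,"ry":-0.0005,"rz":-0.115},{"fingers":0.6,"dx":-0.034,"dy":-0.0155,"dz":0.11,"rx":0.001,"ry":-0.0005,"rz":-0.115}]'
python3 - <<'E'
from h import *
w=cam('wrist')
cv2.imwrite('pics/w2.png',cv2.convertScaleAbs(cv2.resize(w['frame'],(800,600)),alpha=1.6))
go([.473,-.042,.111],np.pi+.365)
E
```

```text
time: 2.2
eef_pos: [0.4711, -0.0406, 0.185]
tcp_rot: [[-0.933, -0.359, -0.007], [-0.359, 0.933, 0.001], [0.006, 0.003, -1.0]]
wrist_force: [-0.1, 0.8, 0.4]
gripper_width: 0.0736
grasp_force: 0.0
d [ 0.     -0.0008  0.077 ] r [ 0.0004 -0.0015  0.0022] t 2.25
```

View pics/w2.png

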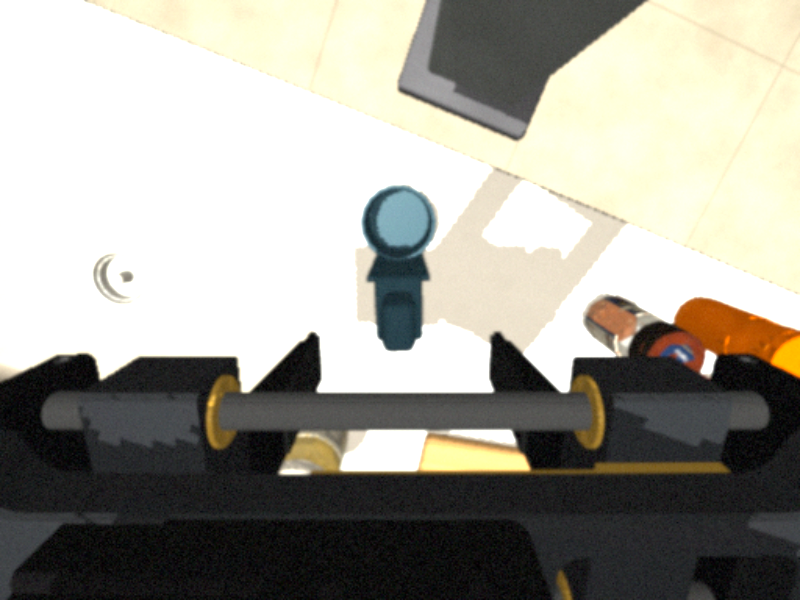

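The holder now lies square between the fingers, grip at (400,320), cup at (400,220).

```bash
python3 -m handwheel '[{"fingers":0.6,"dx":0,"dy":-0.001,"dz":0.03,"rx":0,"ry":-0.0015,"rz":0.002},{"fingers":0.6,"dx":0,"dy":-0.001,"dz":0.06,"rx":0,"ry":-0.0015,"rz":0.002},{"fingers":0.6,"dx":0,"dy":-0.001,"dz":0.077,"rx":0,"ry":-0.0015,"rz":0.002},{"fingers":0.6,"dx":0,"dy":-0.001,"dz":0.077,"rx":0,"ry":-0.0015,"rz":0.002},{"fingers":0,"dx":0,"dy":-0.001,"dz":0.077,"rx":0,"ry":-0.0015,"rz":0.002},{"fingers":0,"dx":0,"dy":-0.001,"dz":0.077,"rx":0,"ry":-0.0015,"rz":0.002},{"fingers":0,"dx":0,"dy":-0.001,"dz":0.077,"rx":0,"ry":-0.0015,"rz":0.002},{"fingers":0,"dx":0,"dy":-0.001,"dz":0.077,"rx":0,"ry":-0.0015,"rz":0.002},{"fingers":0,"dx":0,"dy":-0.001,"dz":0.077,"rx":0,"ry":-0.0015,"rz":0.002},{"fingers":0,"dx":0,"dy":-0.001,"dz":0.077,"rx":0,"ry":-0.0015,"rz":0.002},{"fingers":0,"dx":0,"dy":-0.001,"dz":0.077,"rx":0,"ry":-0.0015,"rz":0.002},{"fingers":0,"dx":0,"dy":-0.001,"dz":0.077,"rx":0,"ry":-0.0015,"rz":0.002}]' 55
```

```text
time: 3.25
eef_pos: [0.4744, -0.0436, 0.1123]
tcp_rot: [[-0.935, -0.355, 0.003], [-0.355, 0.935, -0.001], [-0.002, -0.001, -1.0]]
wrist_force: [-0.5, 0.2, 2.6]
gripper_width: 0.0177
grasp_force: 54.8
```

```bash
python3 -m handwheel '[{"fingers":0,"dx":0,"dy":0,"dz":-0.03,"rx":0,"ry":0,"rz":0},{"fingers":0,"dx":0,"dy":0,"dz":-0.07,"rx":0,"ry":0,"rz":0},{"fingers":0,"dx":0,"dy":0,"dz":-0.11,"rx":0,"ry":0,"rz":0},{"fingers":0,"dx":0,"dy":0,"dz":-0.15,"rx":0,"ry":0,"rz":0},{"fingers":0,"dx":0,"dy":0,"dz":-0.19,"rx":0,"ry":0,"rz":0},{"fingers":0,"dx":0,"dy":0,"dz":-0.22,"rx":0,"ry":0,"rz":0},{"fingers":0,"dx":0,"dy":0,"dz":-0.22,"rx":0,"ry":0,"rz":0},{"fingers":0,"dx":0,"dy":0,"dz":-0.22,"rx":0,"ry":0,"rz":0}]'
python3 - <<'E'
from h import *
import pickle;a,b,w=pickle.load(open('c0.pkl','rb'))
f=1.5625
for n,p in (('mill',(465,280)),('bottle',(513,292)),('jar',(570,328))): print(n,onz(a,p[0]/f,p[1]/f,0).round(3))
print('millS',onz(b,560/f,312/f,0))
go([.68,.17,.335],np.pi+.14)
E
```

```text
time: 3.92
eef_pos: [0.4744, -0.0436, 0.3337]
tcp_rot: [[-0.935, -0.355, 0.006], [-0.355, 0.935, -0.001], [-0.005, -0.003, -1.0]]
wrist_force: [1.1, -0.4, -1.0]
gripper_width: 0.0177
grasp_force: 54.8
mill [0.823 0.29  0.   ]
bottle [0.857 0.19  0.   ]
jar [0.831 0.03  0.   ]
millS [0.83172923 0.28241522 0.        ]
d [-0.2681  0.1266 -0.0003] r [-0.0025  0.0056  0.2232] t 3.9167
```

```bash
python3 -m handwheel '[{"fingers":0,"dx":-0.03,"dy":0.015,"dz":0,"rx":0,"ry":0,"rz":0.03},{"fingers":0,"dx":-0.06,"dy":0.03,"dz":0,"rx":-0.001,"ry":0.002,"rz":0.06},{"fingers":0,"dx":-0.1,"dy":0.045,"dz":0,"rx":-0.001,"ry":0.003,"rz":0.1},{"fingers":0,"dx":-0.14,"dy":0.06,"dz":0,"rx":-0.002,"ry":0.004,"rz":0.14},{"fingers":0,"dx":-0.18,"dy":0.08,"dz":0,"rx":-0.002,"ry":0.005,"rz":0.18},{"fingers":0,"dx":-0.22,"dy":0.1,"dz":0,"rx":-0.0025,"ry":0.0056,"rz":0.2},{"fingers":0,"dx":-0.25,"dy":0.12,"dz":0,"rx":-0.0025,"ry":0.0056,"rz":0.223},{"fingers":0,"dx":-0.268,"dy":0.127,"dz":0,"rx":-0.0025,"ry":0.0056,"rz":0.223},{"fingers":0,"dx":-0.268,"dy":0.127,"dz":0,"rx":-0.0025,"ry":0.0056,"rz":0.223},{"fingers":0,"dx":-0.268,"dy":0.127,"dz":0,"rx":-0.0025,"ry":0.0056,"rz":0.223},{"fingers":0,"dx":-0.268,"dy":0.127,"dz":0,"rx":-0.0025,"ry":0.0056,"rz":0.223},{"fingers":0,"dx":-0.268,"dy":0.127,"dz":0,"rx":-0.0025,"ry":0.0056,"rz":0.223}]'
python3 - <<'E'
from h import *
import pickle
c=[cam(n) for n in('scene','side','wrist')];pickle.dump((c,ctrl.sense()),open('c2.pkl','wb'))
s1=cv2.resize(c[0]['frame'][60:260,200:360],(400,500),interpolation=cv2.INTER_CUBIC)
s2=cv2.resize(c[1]['frame'][60:260,200:360],(400,500),interpolation=cv2.INTER_CUBIC)
cv2.imwrite('pics/c2.png',np.hstack([s1,s2]))
cv2.imwrite('pics/w3.png',cv2.resize(c[2]['frame'],(800,600),interpolation=cv2.INTER_CUBIC))
E
```

```text
time: 4.92
eef_pos: [0.6781, 0.1694, 0.3312]
tcp_rot: [[-0.99, -0.139, -0.006], [-0.139, 0.99, 0.0], [0.005, 0.001, -1.0]]
wrist_force: [-0.8, -0.3, -0.8]
gripper_width: 0.0173
grasp_force: 54.8
```

View pics/c2.png

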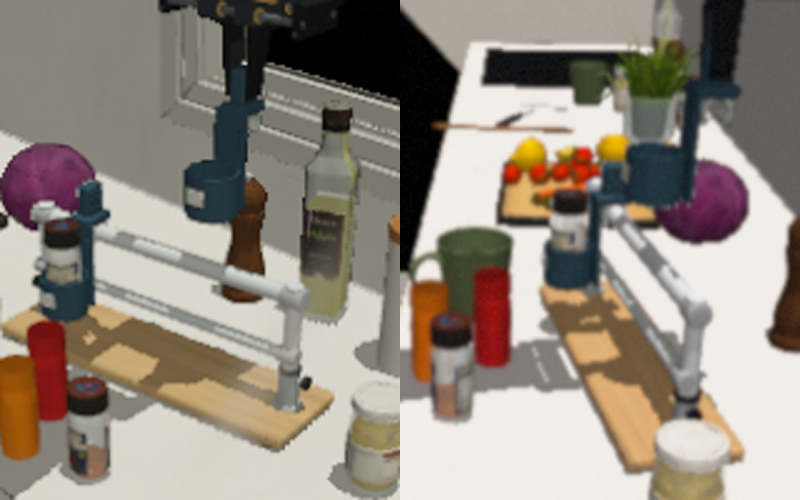

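View pics/w3.png

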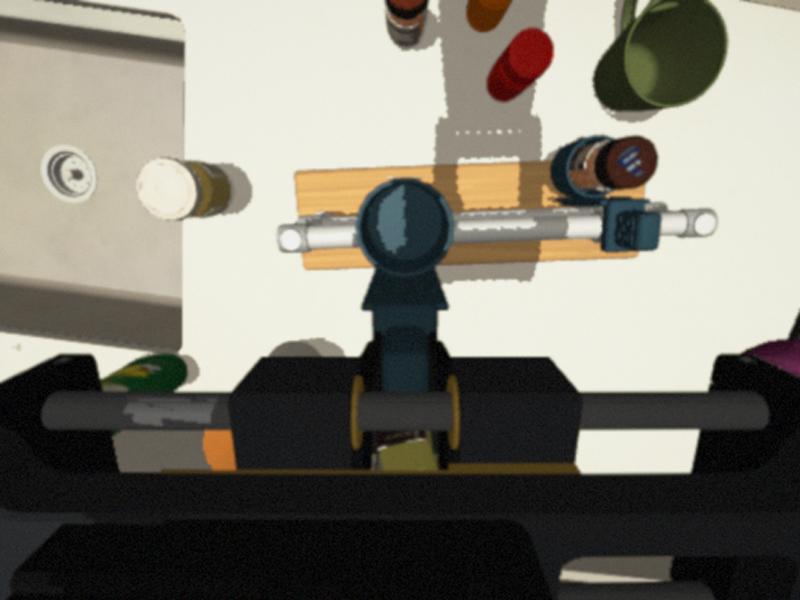

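The wrist view shows the tube from (291,237) to (705,222) with the held cup at (405,226); scene/side crops show the right elbow at (298,295)/(695,312) and the held holder hanging upright above the tube.

```bash
python3 - <<'E'
from h import *
import pickle
(a,b,w),s=pickle.load(open('c2.pkl','rb'))
f=1.5625
e1=(291/f,237/f);e2=(705/f,222/f)
S=(200+298/2.5,60+295/2.5);D=(200+295/2.5,60+312/2.5)
for n,x,y in(('s+w',(a,S),(w,e1)),('d+w',(b,D),(w,e1)),('s+d',(a,S),(b,D))):
    p,e=tri(*x,*y);print(n,p.round(4),round(e,4))
for z in(.145,.155,.165,.175,.185):
    p=onz(w,*e1,z);q=onz(w,*e2,z);print(z,p[:2].round(4),q[:2].round(4),'len',np.linalg.norm(p-q).round(4),'yaw',np.arctan2(-(q-p)[0],(q-p)[1]).round(4),'mid',((p+q)/2)[:2].round(4))
# edges of tube in wrist between columns 470..560 (800px)
fr=cv2.resize(w['frame'],(800,600));h=cv2.cvtColor(fr,cv2.COLOR_BGR2HSV)
for u in(320,340,480,520,560):print(u,[(v,*h[v,u,1:]) for v in range(200,260,4)])
print('cup',onz(w,404/f,226/f,s['eef_pos'][2]-.1123+.048), s['eef_pos'])
E
```

```text
s+w [0.6602 0.0688 0.1504] 0.0034
d+w [0.66   0.0691 0.147 ] 0.0011
s+d [0.6604 0.0668 0.1498] 0.0032
0.145 [0.6597 0.0687] [0.5976 0.4187] len 0.3555 yaw 0.1756 mid [0.6286 0.2437]
0.155 [0.6582 0.0712] [0.5979 0.4115] len 0.3456 yaw 0.1756 mid [0.6281 0.2413]
0.165 [0.6568 0.0737] [0.5981 0.4042] len 0.3356 yaw 0.1756 mid [0.6275 0.239 ]
0.175 [0.6553 0.0763] [0.5984 0.397 ] len 0.3257 yaw 0.1756 mid [0.6269 0.2366]
0.185 [0.6539 0.0788] [0.5987 0.3897] len 0.3158 yaw 0.1756 mid [0.6263 0.2343]
320 [(200, np.uint8(132), np.uint8(233)), (204, np.uint8(135), np.uint8(231)), (208, np.uint8(131), np.uint8(234)), (212, np.uint8(40), np.uint8(204)), (216, np.uint8(19), np.uint8(124)), (220, np.uint8(19), np.uint8(110)), (224, np.uint8(17), np.uint8(123)), (228, np.uint8(19), np.uint8(190)), (232, np.uint8(13), np.uint8(228)), (236, np.uint8(3), np.uint8(239)), (240, np.uint8(6), np.uint8(236)), (244, np.uint8(18), np.uint8(212)), (248, np.uint8(74), np.uint8(180)), (252, np.uint8(136), np.uint8(227)), (256, np.uint8(135), np.uint8(230))]
340 [(200, np.uint8(132), np.uint8(235)), (204, np
[... 1526 characters left out ...]
), (252, np.uint8(139), np.uint8(134)), (256, np.uint8(136), np.uint8(133))]
560 [(200, np.uint8(35), np.uint8(44)), (204, np.uint8(129), np.uint8(117)), (208, np.uint8(42), np.uint8(159)), (212, np.uint8(17), np.uint8(147)), (216, np.uint8(17), np.uint8(120)), (220, np.uint8(24), np.uint8(130)), (224, np.uint8(18), np.uint8(140)), (228, np.uint8(16), np.uint8(141)), (232, np.uint8(18), np.uint8(130)), (236, np.uint8(20), np.uint8(112)), (240, np.uint8(121), np.uint8(184)), (244, np.uint8(135), np.uint8(224)), (248, np.uint8(138), np.uint8(220)), (252, np.uint8(135), np.uint8(229)), (256, np.uint8(135), np.uint8(225))]
cup [0.62692161 0.16211339 0.26828954] [0.67852942 0.16947404 0.33258954]
```

```bash
python3 -c "
from h import *
go([.641,.184,.30],np.pi+.177)"
```

```text
d [0.035  0.0195 0.0327] r [ 0.0013 -0.0032 -0.038 ] t 5.0667
```

```bash
python3 -m handwheel '[{"fingers":0,"dx":0.018,"dy":0.01,"dz":0,"rx":0.001,"ry":-0.003,"rz":-0.02},{"fingers":0,"dx":0.035,"dy":0.0195,"dz":0,"rx":0.001,"ry":-0.003,"rz":-0.038},{"fingers":0,"dx":0.035,"dy":0.0195,"dz":0.015,"rx":0.001,"ry":-0.003,"rz":-0.038},{"fingers":0,"dx":0.035,"dy":0.0195,"dz":0.032,"rx":0.001,"ry":-0.003,"rz":-0.038},{"fingers":0,"dx":0.035,"dy":0.0195,"dz":0.032,"rx":0.001,"ry":-0.003,"rz":-0.038},{"fingers":0,"dx":0.035,"dy":0.0195,"dz":0.032,"rx":0.001,"ry":-0.003,"rz":-0.038}]'
python3 - <<'E'
from h import *
import pickle
c=[cam(n) for n in('scene','side','wrist')];pickle.dump((c,ctrl.sense()),open('c3.pkl','wb'))
go([.641,.184,.21],np.pi+.177)
z=cv2.resize(c[1]['frame'][95:215,240:360],(600,600),interpolation=cv2.INTER_CUBIC)
cv2.imwrite('pics/d3.png',z)
E
```

```text
time: 5.57
eef_pos: [0.6408, 0.1842, 0.2987]
tcp_rot: [[-0.984, -0.177, -0.003], [-0.177, 0.984, -0.0], [0.003, 0.0, -1.0]]
wrist_force: [0.6, -0.1, 0.2]
gripper_width: 0.0179
grasp_force: 54.8
d [ 0.0013 -0.0005  0.0915] r [0.0003 0.001  0.0006] t 5.7167
```

View pics/d3.png

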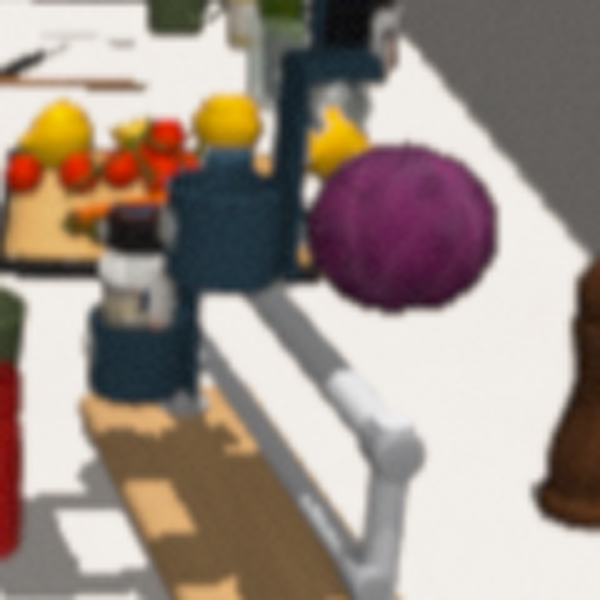

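The side crop shows the holder above the tube, the pale clip at ~(340,98) and the tube running from (270,300) to the elbow (390,445).

```bash
python3 - <<'E'
from h import *
import pickle
(a,b,w),s=pickle.load(open('c3.pkl','rb'))
R=np.array(s['tcp_rot']);t=s['eef_pos'];X=-R[:,0];Y=R[:,1];Z=np.array([0,0,1])
H=lambda o,x,y,z: t-X*o+X*(x-.05)+Y*y+Z*(z-.1123)
Q=lambda p:(np.array(proj(b,p))-[240,95])*5
for o in(0,.002,.004):
    print(o,'clip near end',Q(H(o,.05,-.015,.085)).round(1),'plate/pad bottom near',Q(H(o,.0355,-.015,0)).round(1),'cup near bottom',Q(H(o,0,-.028,0)).round(1),'cup L/R mid',Q(H(o,-.028,0,.024)).round(1),Q(H(o,.028,0,.024)).round(1))
# tube axis on side view
d=np.array([-.176,.984,0])
for z in(.145,.15,.155):
    e=onz(w,291/1.5625,237/1.5625,z) if 0 else np.array([.6590,.070,z])
    print(z,[Q(e+d*k).round(0) for k in(0,.03,.06,.09)])
E
```

```text
0 clip near end [342.3 102.8] plate/pad bottom near [298.5 279.6] cup near bottom [234.1 292.9] cup L/R mid [163.1 227.1] [277.4 222. ]
0.002 clip near end [338.1 102.9] plate/pad bottom near [294.5 279.8] cup near bottom [230.  293.1] cup L/R mid [159.  227.3] [273.4 222.2]
0.004 clip near end [333.9 103. ] plate/pad bottom near [290.4 280. ] cup near bottom [225.8 293.3] cup L/R mid [154.8 227.5] [269.3 222.4]
0.145 [array([386., 452.]), array([363., 424.]), array([341., 398.]), array([320., 373.])]
0.15 [array([387., 442.]), array([364., 414.]), array([342., 388.]), array([321., 363.])]
0.155 [array([388., 432.]), array([365., 404.]), array([343., 378.]), array([322., 354.])]
```

```bash
python3 -m handwheel '[{"fingers":0,"dx":0.001,"dy":0,"dz":0.02,"rx":0,"ry":0.001,"rz":0},{"fingers":0,"dx":0.001,"dy":0,"dz":0.04,"rx":0,"ry":0.001,"rz":0},{"fingers":0,"dx":0.001,"dy":0,"dz":0.06,"rx":0,"ry":0.001,"rz":0},{"fingers":0,"dx":0.001,"dy":0,"dz":0.08,"rx":0,"ry":0.001,"rz":0},{"fingers":0,"dx":0.001,"dy":0,"dz":0.095,"rx":0,"ry":0.001,"rz":0},{"fingers":0,"dx":0.001,"dy":0,"dz":0.095,"rx":0,"ry":0.001,"rz":0},{"fingers":0,"dx":0.001,"dy":0,"dz":0.095,"rx":0,"ry":0.001,"rz":0}]' 60
```

```text
time: 6.3
eef_pos: [0.6404, 0.1846, 0.205]
tcp_rot: [[-0.984, -0.177, -0.003], [-0.177, 0.984, -0.0], [0.003, 0.0, -1.0]]
wrist_force: [-0.1, -0.2, -0.5]
gripper_width: 0.0179
grasp_force: 59.8
```

Free so far; feel downward in small steps.

```bash
for i in 1 2 3 4; do :; done; python3 -m handwheel '[{"fingers":0,"dx":0,"dy":0,"dz":0.002,"rx":0,"ry":0,"rz":0},{"fingers":0,"dx":0,"dy":0,"dz":0.005,"rx":0,"ry":0,"rz":0},{"fingers":0,"dx":0,"dy":0,"dz":0.009,"rx":0,"ry":0,"rz":0},{"fingers":0,"dx":0,"dy":0,"dz":0.009,"rx":0,"ry":0,"rz":0},{"fingers":0,"dx":0,"dy":0,"dz":0.009,"rx":0,"ry":0,"rz":0}]'
```

```text
time: 6.72
eef_pos: [0.6404, 0.1848, 0.1964]
tcp_rot: [[-0.984, -0.177, -0.002], [-0.177, 0.984, 0.0], [0.002, 0.0, -1.0]]
wrist_force: [0.1, -0.1, -1.6]
gripper_width: 0.0179
grasp_force: 59.8
```

```bash
python3 -m handwheel '[{"fingers":0,"dx":0,"dy":0,"dz":0.001,"rx":0,"ry":0,"rz":0},{"fingers":0,"dx":0,"dy":0,"dz":0.002,"rx":0,"ry":0,"rz":0},{"fingers":0,"dx":0,"dy":0,"dz":0.003,"rx":0,"ry":0,"rz":0},{"fingers":0,"dx":0,"dy":0,"dz":0.003,"rx":0,"ry":0,"rz":0}]'
```

```text
time: 7.05
eef_pos: [0.6403, 0.1847, 0.193]
tcp_rot: [[-0.984, -0.177, -0.002], [-0.177, 0.984, -0.0], [0.002, 0.0, -1.0]]
wrist_force: [-0.2, -0.4, -1.3]
gripper_width: 0.0173
grasp_force: 59.8
```

```bash
python3 -m handwheel '[{"fingers":0,"dx":0,"dy":0,"dz":0.001,"rx":0,"ry":0,"rz":0},{"fingers":0,"dx":0,"dy":0,"dz":0.002,"rx":0,"ry":0,"rz":0},{"fingers":0,"dx":0,"dy":0,"dz":0.002,"rx":0,"ry":0,"rz":0}]'
```

```text
time: 7.3
eef_pos: [0.6402, 0.1847, 0.1912]
tcp_rot: [[-0.984, -0.177, -0.002], [-0.177, 0.984, -0.0], [0.002, 0.0, -1.0]]
wrist_force: [-0.8, -0.5, -1.3]
gripper_width: 0.0184
grasp_force: 59.8
```

```bash
python3 -m handwheel '[{"fingers":0,"dx":0,"dy":0,"dz":0.001,"rx":0,"ry":0,"rz":0},{"fingers":0,"dx":0,"dy":0,"dz":0.002,"rx":0,"ry":0,"rz":0},{"fingers":0,"dx":0,"dy":0,"dz":0.002,"rx":0,"ry":0,"rz":0}]'
```

```text
time: 7.55
eef_pos: [0.6401, 0.1847, 0.19]
tcp_rot: [[-0.984, -0.177, -0.002], [-0.177, 0.984, -0.0], [0.002, 0.0, -1.0]]
wrist_force: [-3.7, -1.1, 4.0]
gripper_width: 0.018
grasp_force: 59.8
```

```bash
python3 -m handwheel '[{"fingers":0,"dx":0,"dy":0,"dz":0.001,"rx":0,"ry":0,"rz":0},{"fingers":0,"dx":0,"dy":0,"dz":0.002,"rx":0,"ry":0,"rz":0},{"fingers":0,"dx":0,"dy":0,"dz":0.002,"rx":0,"ry":0,"rz":0}]'
```

```text
time: 7.8
eef_pos: [0.6405, 0.1848, 0.189]
tcp_rot: [[-0.984, -0.177, -0.001], [-0.177, 0.984, 0.0], [0.001, 0.0, -1.0]]
wrist_force: [-4.6, -1.3, 5.8]
gripper_width: 0.0177
grasp_force: 59.8
```

Lips touch at about z = 0.190 (axis ≈ 0.148); the sideways force says the clip is slightly too far back, so shift toward the robot.

```bash
python3 -m handwheel '[{"fingers":0,"dx":0.0008,"dy":0,"dz":0,"rx":0,"ry":0,"rz":0},{"fingers":0,"dx":0.0015,"dy":0,"dz":0,"rx":0,"ry":0,"rz":0},{"fingers":0,"dx":0.0015,"dy":0,"dz":0,"rx":0,"ry":0,"rz":0}]'
```

```text
time: 8.05
eef_pos: [0.6399, 0.1846, 0.1891]
tcp_rot: [[-0.984, -0.177, 0.001], [-0.177, 0.984, 0.001], [-0.002, 0.0, -1.0]]
wrist_force: [-1.4, -1.1, 5.0]
gripper_width: 0.0178
grasp_force: 59.8
```

```bash
python3 -m handwheel '[{"fingers":0,"dx":0.0005,"dy":0,"dz":0.001,"rx":0,"ry":0,"rz":0},{"fingers":0,"dx":0.0005,"dy":0,"dz":0.002,"rx":0,"ry":0,"rz":0},{"fingers":0,"dx":0.0005,"dy":0,"dz":0.002,"rx":0,"ry":0,"rz":0}]'
```

```text
time: 8.3
eef_pos: [0.6399, 0.1847, 0.1884]
tcp_rot: [[-0.984, -0.177, 0.003], [-0.177, 0.984, 0.001], [-0.003, 0.0, -1.0]]
wrist_force: [-2.3, -0.6, 8.9]
gripper_width: 0.0176
grasp_force: 59.8
```

```bash
python3 -m handwheel '[{"fingers":0,"dx":0.0004,"dy":0,"dz":0.001,"rx":0,"ry":0,"rz":0},{"fingers":0,"dx":0.0007,"dy":0,"dz":0.002,"rx":0,"ry":0,"rz":0},{"fingers":0,"dx":0.0007,"dy":0,"dz":0.002,"rx":0,"ry":0,"rz":0}]'
```

```text
time: 8.55
eef_pos: [0.6397, 0.1847, 0.1872]
tcp_rot: [[-0.984, -0.177, 0.005], [-0.177, 0.984, 0.001], [-0.005, 0.001, -1.0]]
wrist_force: [-2.7, -0.8, 9.7]
gripper_width: 0.0175
grasp_force: 59.8
```

```bash
python3 -m handwheel '[{"fingers":0,"dx":0,"dy":0,"dz":0.001,"rx":0,"ry":0,"rz":0},{"fingers":0,"dx":0,"dy":0,"dz":0.0015,"rx":0,"ry":0,"rz":0},{"fingers":0,"dx":0,"dy":0,"dz":0.0015,"rx":0,"ry":0,"rz":0}]'
```

```text
time: 8.8
eef_pos: [0.6398, 0.1847, 0.1858]
tcp_rot: [[-0.984, -0.177, 0.005], [-0.177, 0.984, 0.001], [-0.005, 0.001, -1.0]]
wrist_force: [-1.8, -0.7, 10.8]
gripper_width: 0.0179
grasp_force: 59.8
```

```bash
python3 -m handwheel '[{"fingers":0,"dx":0,"dy":0,"dz":0.001,"rx":0,"ry":0,"rz":0},{"fingers":0,"dx":0,"dy":0,"dz":0.002,"rx":0,"ry":0,"rz":0},{"fingers":0,"dx":0,"dy":0,"dz":0.002,"rx":0,"ry":0,"rz":0}]'
```

```text
time: 9.05
eef_pos: [0.6396, 0.1847, 0.1831]
tcp_rot: [[-0.984, -0.177, 0.004], [-0.177, 0.984, 0.001], [-0.004, 0.001, -1.0]]
wrist_force: [-1.1, -0.3, 6.7]
gripper_width: 0.0179
grasp_force: 59.8
```

```bash
python3 -m handwheel '[{"fingers":0,"dx":0,"dy":0,"dz":0.001,"rx":0,"ry":0,"rz":0},{"fingers":0,"dx":0,"dy":0,"dz":0.0015,"rx":0,"ry":0,"rz":0},{"fingers":0,"dx":0,"dy":0,"dz":0.0015,"rx":0,"ry":0,"rz":0}]'
```

```text
time: 9.3
eef_pos: [0.6391, 0.1846, 0.1794]
tcp_rot: [[-0.984, -0.177, 0.003], [-0.177, 0.984, 0.001], [-0.003, 0.001, -1.0]]
wrist_force: [2.0, 0.4, 0.7]
gripper_width: 0.0175
grasp_force: 59.8
```

```bash
python3 -m handwheel '[{"fingers":0,"dx":0,"dy":0,"dz":0.001,"rx":0,"ry":0,"rz":0},{"fingers":0,"dx":0,"dy":0,"dz":0.0015,"rx":0,"ry":0,"rz":0},{"fingers":0,"dx":0,"dy":0,"dz":0.0015,"rx":0,"ry":0,"rz":0}]'
```

```text
time: 9.55
eef_pos: [0.6386, 0.1844, 0.1755]
tcp_rot: [[-0.984, -0.177, 0.001], [-0.177, 0.984, 0.0], [-0.001, 0.0, -1.0]]
wrist_force: [5.8, 1.1, -3.4]
gripper_width: 0.0178
grasp_force: 59.8
```

Snapped past; ease the sideways force and press on to the seat.

```bash
python3 -m handwheel '[{"fingers":0,"dx":-0.001,"dy":0,"dz":0,"rx":0,"ry":0,"rz":0},{"fingers":0,"dx":-0.0015,"dy":0,"dz":0.0005,"rx":0,"ry":0,"rz":0},{"fingers":0,"dx":-0.0015,"dy":0,"dz":0.0005,"rx":0,"ry":0,"rz":0}]'
```

```text
time: 9.8
eef_pos: [0.639, 0.1844, 0.175]
tcp_rot: [[-0.984, -0.177, -0.003], [-0.177, 0.984, -0.0], [0.003, 0.0, -1.0]]
wrist_force: [3.7, -0.0, -4.1]
gripper_width: 0.0175
grasp_force: 59.8
```

```bash
python3 -m handwheel '[{"fingers":0,"dx":0,"dy":0,"dz":0.0005,"rx":0,"ry":0,"rz":0},{"fingers":0,"dx":0,"dy":0,"dz":0.001,"rx":0,"ry":0,"rz":0},{"fingers":0,"dx":0,"dy":0,"dz":0.001,"rx":0,"ry":0,"rz":0}]'
```

```text
time: 10.05
eef_pos: [0.6391, 0.1844, 0.175]
tcp_rot: [[-0.984, -0.177, -0.002], [-0.177, 0.984, -0.0], [0.002, 0.0, -1.0]]
wrist_force: [2.2, 0.9, -3.2]
gripper_width: 0.0178
grasp_force: 59.8
```

```bash
python3 -m handwheel '[{"fingers":0,"dx":0,"dy":0,"dz":0.001,"rx":0,"ry":0,"rz":0},{"fingers":0,"dx":0,"dy":0,"dz":0.0015,"rx":0,"ry":0,"rz":0},{"fingers":0,"dx":0,"dy":0,"dz":0.0015,"rx":0,"ry":0,"rz":0}]'
```

```text
time: 10.3
eef_pos: [0.6391, 0.1845, 0.175]
tcp_rot: [[-0.984, -0.177, -0.002], [-0.177, 0.984, -0.0], [0.002, 0.0, -1.0]]
wrist_force: [-0.4, 0.2, 3.4]
gripper_width: 0.0176
grasp_force: 59.8
```

```bash
python3 -m handwheel '[{"fingers":0,"dx":0,"dy":0,"dz":0.001,"rx":0,"ry":0,"rz":0},{"fingers":0,"dx":0,"dy":0,"dz":0.0015,"rx":0,"ry":0,"rz":0},{"fingers":0,"dx":0,"dy":0,"dz":0.0015,"rx":0,"ry":0,"rz":0}]'
```

```text
time: 10.55
eef_pos: [0.6392, 0.1845, 0.1749]
tcp_rot: [[-0.984, -0.177, -0.001], [-0.177, 0.984, -0.0], [0.001, 0.0, -1.0]]
wrist_force: [-3.9, -2.3, 8.9]
gripper_width: 0.0177
grasp_force: 59.8
```

Hard seat: force rises with no motion. It is home; let go and rise.

```bash
python3 -m handwheel '[{"fingers":0,"dx":0,"dy":0,"dz":-0.001,"rx":0,"ry":0,"rz":0},{"fingers":0,"dx":0,"dy":0,"dz":-0.001,"rx":0,"ry":0,"rz":0},{"fingers":0.5,"dx":0,"dy":0,"dz":-0.0015,"rx":0,"ry":0,"rz":0},{"fingers":0.5,"dx":0,"dy":0,"dz":-0.0015,"rx":0,"ry":0,"rz":0},{"fingers":0.5,"dx":0,"dy":0,"dz":-0.0015,"rx":0,"ry":0,"rz":0},{"fingers":0.5,"dx":0,"dy":0,"dz":-0.003,"rx":0,"ry":0,"rz":0},{"fingers":0.5,"dx":0,"dy":0,"dz":-0.02,"rx":0,"ry":0,"rz":0},{"fingers":0.5,"dx":0,"dy":0,"dz":-0.06,"rx":0,"ry":0,"rz":0},{"fingers":0.5,"dx":0,"dy":0,"dz":-0.1,"rx":0,"ry":0,"rz":0},{"fingers":0.5,"dx":0,"dy":0,"dz":-0.13,"rx":0,"ry":0,"rz":0},{"fingers":0.5,"dx":0,"dy":0,"dz":-0.13,"rx":0,"ry":0,"rz":0},{"fingers":0.5,"dx":0,"dy":0,"dz":-0.13,"rx":0,"ry":0,"rz":0}]'
python3 - <<'E'
from h import *
import pickle
c=[cam(n) for n in('scene','side','wrist')];pickle.dump((c,ctrl.sense()),open('c4.pkl','wb'))
go([.441,.1365,.25],np.pi+.177)
f=1.5625
s1=cv2.resize(c[0]['frame'][100:260,190:320],(390,480),interpolation=cv2.INTER_CUBIC)
s2=cv2.resize(c[2]['frame'][60:220,150:290],(420,480),interpolation=cv2.INTER_CUBIC)[:,:410]
cv2.imwrite('pics/c4.png',np.hstack([s1,s2]))
E
```

```text
time: 11.55
eef_pos: [0.6405, 0.1848, 0.3056]
tcp_rot: [[-0.984, -0.177, 0.004], [-0.177, 0.984, 0.001], [-0.004, 0.001, -1.0]]
wrist_force: [-0.3, -0.3, -0.6]
gripper_width: 0.0475
grasp_force: 0.0
d [ 0.2027 -0.0121  0.0509] r [ 0.0004 -0.0054  0.0012] t 11.7
```

View pics/c4.png

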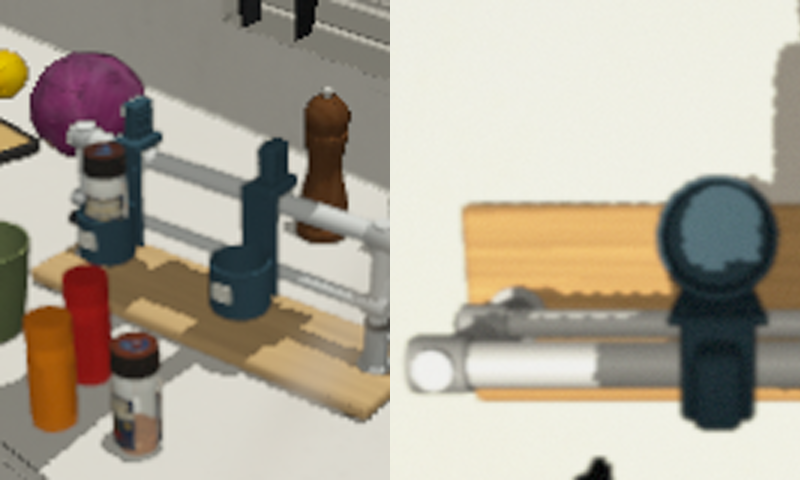

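The holder hangs square on the tube: cup rim in the wrist crop at (718,236), crown over the tube at (718,360), scene crop shows it upright. Now the jar.

```bash
python3 - <<'E'
from h import *
import pickle
(a,b,w),s=pickle.load(open('c4.pkl','rb'))
a0,b0,_=pickle.load(open('c0.pkl','rb'))
print('cup',onz(w,150+328/3,60+236/3,.1106))
clip=np.array(s['eef_pos'][:2]);print('cup from tcp home',np.array([.6392,.1845])-(.0515)*np.array([np.cos(.177),np.sin(.177)]))
g=400/180;S=lambda x,y:(190+x/g,130+y/g);D=lambda x,y:(180+(x-400)/g,110+y/g)
for n,p,q in(('orange',(37,170),(471,145)),('red',(65,138),(527,133)),('jar',(100,187),(489,174))):
    print(n,tri(a0,S(*p),b0,D(*q)))
# jar in current scene: cap top centre crop (135,346)/3 
print('jar scene',onz(a,190+135/3,100+346/3,.105))
E
```

```text
cup [0.59012    0.17657433 0.1106    ]
cup from tcp home [0.58850462 0.17543202]
orange (array([0.41659111, 0.21612166, 0.10188481]), np.float64(0.000488798162968917))
red (array([0.48080005, 0.24834241, 0.10406916]), np.float64(0.0003484632643606995))
jar (array([0.44267946, 0.1370074 , 0.10441396]), np.float64(0.0018272721491104866))
jar scene [0.43987356 0.1336169  0.105     ]
```

```bash
python3 -m handwheel '[{"fingers":0.65,"dx":0.03,"dy":-0.001,"dz":0,"rx":0,"ry":-0.002,"rz":0},{"fingers":0.65,"dx":0.07,"dy":-0.003,"dz":0.01,"rx":0,"ry":-0.005,"rz":0},{"fingers":0.65,"dx":0.11,"dy":-0.006,"dz":0.03,"rx":0,"ry":-0.005,"rz":0},{"fingers":0.65,"dx":0.145,"dy":-0.01,"dz":0.05,"rx":0,"ry":-0.005,"rz":0},{"fingers":0.65,"dx":0.17,"dy":-0.012,"dz":0.06,"rx":0,"ry":-0.005,"rz":0},{"fingers":0.65,"dx":0.17,"dy":-0.012,"dz":0.07,"rx":0,"ry":-0.005,"rz":0},{"fingers":0.65,"dx":0.17,"dy":-0.012,"dz":0.07,"rx":0,"ry":-0.005,"rz":0},{"fingers":0.65,"dx":0.17,"dy":-0.012,"dz":0.07,"rx":0,"ry":-0.005,"rz":0}]' 20
python3 - <<'E'
from h import *
import pickle
w=cam('wrist');pickle.dump(w,open('w5.pkl','wb'))
u,v=proj(w,(.441,.136,.105));print(u,v)
fr=w['frame'];h=cv2.cvtColor(fr,cv2.COLOR_BGR2HSV)
x0,y0=int(u)-45,int(v)-60;z=h[y0:y0+100,x0:x0+90]
m=(z[...,2]<100).astype(np.uint8)
for r in range(0,100,4): print(y0+r,''.join('#' if z[r,k,2]<60 else '+' if z[r,k,2]<110 else '.' for k in range(0,90,2)), z[r,45])
E
```

```text
time: 12.37
eef_pos: [0.4737, 0.1425, 0.2312]
tcp_rot: [[-0.984, -0.177, 0.001], [-0.177, 0.984, 0.001], [-0.001, 0.0, -1.0]]
wrist_force: [0.5, 0.3, 1.2]
gripper_width: 0.0618
grasp_force: 0.0
258.1165026617614 156.32356990734783
96 ............................................. [ 30  15 240]
100 ............................................. [ 26  15 240]
104 ............................................. [ 32  14 240]
108 ............................................. [ 30  15 240]
112 ............................................. [ 30  15 239]
116 ............................................. [ 30  14 240]
120 ............................................. [ 28  14 240]
124 ............................................. [ 30  13 240]
128 ............................................. [ 30  12 240]
132 ............................................. [ 30  13 231]
136 ...........................+................. [ 19  61 142]
140 ...................+++++++###+............... [  9 199 104]
144 .................++++....++####.............. [  7 197 115]
148 ................+..+++++++#####+............. [111 132  85]
152 ...............++++++++..+######+............ [  1  60 106]
156 ...............+################+............ [  8 170  60]
160 ...............+########++######+............ [131  52  39]
164 ................+##############+............. [ 0 94 46]
168 ..................###++######+............... [  9 208  60]
172 ....................+++###++................. [  9 163  58]
176 ............................................. [ 23  35 147]
180 ............................................. [ 21  35 151]
184 ............................................. [ 19  38 149]
188 ............................................. [ 19  33 149]
192 ............................................. [ 32  14 235]
```

```bash
python3 - <<'E'
from h import *
import pickle
w=pickle.load(open('w5.pkl','rb'))
z=cv2.cvtColor(w['frame'],cv2.COLOR_BGR2HSV)[110:200,215:310]
m=((z[...,2]<125)|(z[...,1]>120)).astype(np.uint8);k=max(cv2.findContours(m,0,2)[0],key=cv2.contourArea)
(u,v),r=cv2.minEnclosingCircle(k);e=cv2.fitEllipse(k);print(u+215,v+110,r,e)
p=onz(w,e[0][0]+215,e[0][1]+110,.105);print(p, onz(w,e[0][0]+215,e[0][1]+110+e[1][0]/2,.105)-p,w['view'][:3,3])
go([p[0],p[1],.13],np.pi+.177)
E
```

```text
259.74380111694336 153.96281051635742 20.03892707824707 ((45.113990783691406, 44.75957489013672), (34.91595458984375, 38.8544807434082), 11.635467529296875)
[0.43888806 0.13788398 0.105     ] [0.01946    0.00352552 0.        ] [-0.05668072 -0.50792078  0.28050463]
d [0.0363 0.0015 0.1022] r [0.0004 0.0027 0.0012] t 12.4167
```

```bash
python3 -m handwheel '[{"fingers":0.65,"dx":0.03,"dy":0.0015,"dz":0.01,"rx":0,"ry":0.0025,"rz":0},{"fingers":0.65,"dx":0.036,"dy":0.0015,"dz":0.04,"rx":0,"ry":0.0025,"rz":0},{"fingers":0.65,"dx":0.036,"dy":0.0015,"dz":0.07,"rx":0,"ry":0.0025,"rz":0},{"fingers":0.65,"dx":0.036,"dy":0.0015,"dz":0.1,"rx":0,"ry":0.0025,"rz":0},{"fingers":0.65,"dx":0.036,"dy":0.0015,"dz":0.125,"rx":0,"ry":0.0025,"rz":0},{"fingers":0.65,"dx":0.036,"dy":0.0015,"dz":0.15,"rx":0,"ry":0.0025,"rz":0},{"fingers":0.65,"dx":0.036,"dy":0.0015,"dz":0.165,"rx":0,"ry":0.0025,"rz":0},{"fingers":0.65,"dx":0.036,"dy":0.0015,"dz":0.165,"rx":0,"ry":0.0025,"rz":0},{"fingers":0.65,"dx":0.036,"dy":0.0015,"dz":0.165,"rx":0,"ry":0.0025,"rz":0}]' 20
python3 -m handwheel '[{"fingers":0,"dx":0,"dy":0,"dz":0,"rx":0,"ry":0,"rz":0},{"fingers":0,"dx":0,"dy":0,"dz":0,"rx":0,"ry":0,"rz":0},{"fingers":0,"dx":0,"dy":0,"dz":0,"rx":0,"ry":0,"rz":0},{"fingers":0,"dx":0,"dy":0,"dz":0,"rx":0,"ry":0,"rz":0},{"fingers":0,"dx":0,"dy":0,"dz":0,"rx":0,"ry":0,"rz":0},{"fingers":0,"dx":0,"dy":0,"dz":0,"rx":0,"ry":0,"rz":0}]' 20
```

```text
time: 13.17
eef_pos: [0.4397, 0.138, 0.0675]
tcp_rot: [[-0.984, -0.177, -0.0], [-0.177, 0.984, 0.0], [0.0, 0.0, -1.0]]
wrist_force: [0.7, -0.1, 0.6]
gripper_width: 0.0616
grasp_force: 0.0
time: 13.67
eef_pos: [0.44, 0.138, 0.0687]
tcp_rot: [[-0.984, -0.177, 0.003], [-0.177, 0.984, 0.001], [-0.003, 0.0, -1.0]]
wrist_force: [-0.6, -0.8, 4.4]
gripper_width: 0.0409
grasp_force: 20.0
```

```bash
python3 -m handwheel '[{"fingers":0,"dx":0,"dy":0,"dz":-0.02,"rx":0,"ry":0,"rz":0},{"fingers":0,"dx":0,"dy":0,"dz":-0.05,"rx":0,"ry":0,"rz":0},{"fingers":0,"dx":0,"dy":0,"dz":-0.08,"rx":0,"ry":0,"rz":0},{"fingers":0,"dx":0,"dy":0,"dz":-0.11,"rx":0,"ry":0,"rz":0},{"fingers":0,"dx":0,"dy":0,"dz":-0.14,"rx":0,"ry":0,"rz":0},{"fingers":0,"dx":0,"dy":0,"dz":-0.17,"rx":0,"ry":0,"rz":0},{"fingers":0,"dx":0,"dy":0,"dz":-0.19,"rx":0,"ry":0,"rz":0},{"fingers":0,"dx":0,"dy":0,"dz":-0.2,"rx":0,"ry":0,"rz":0},{"fingers":0,"dx":0,"dy":0,"dz":-0.2,"rx":0,"ry":0,"rz":0},{"fingers":0,"dx":0,"dy":0,"dz":-0.2,"rx":0,"ry":0,"rz":0}]'
python3 -c "
from h import *
go([.590,.176,.27],np.pi+.177)
w=cam('wrist');s=ctrl.sense();z=s['eef_pos'][2]-.068+.105
print(proj(w,[s['eef_pos'][0],s['eef_pos'][1],z]))
h=cv2.cvtColor(w['frame'],cv2.COLOR_BGR2HSV)[150:250,200:320,2]
for r in range(0,100,4): print(150+r,''.join('#' if v<30 else '+' if v<110 else '.' for v in h[r,::2]))
"
```

```text
time: 14.5
eef_pos: [0.4385, 0.1377, 0.2665]
tcp_rot: [[-0.984, -0.177, -0.0], [-0.177, 0.984, 0.0], [0.0, 0.0, -1.0]]
wrist_force: [0.4, 0.0, -1.6]
gripper_width: 0.0405
grasp_force: 20.0
d [-0.1559  0.0108 -0.0035] r [ 0.0004 -0.0002  0.0013] t 14.5
(np.float64(258.58284698270165), np.float64(253.2262669945747))
150 .....................................................+++++..
154 ............................................................
158 ..................................................+.....+...
162 ..................................................++..++....
166 ..................................................++.++.....
170 .....................................................++.....
174 ......................................................+.....
178 ............................................................
182 ............................+++.............................
186 .......................+++##++++++++........................
190 .......................+++++#+++++++++......................
194 ......................+++++++++++++++++..................+++
198 .....................+++++++++++++++++++................++++
202 .....................+++............+++++...............++++
206 .......................................+++..............++++
210 ..................++....++++##++++++.....................+++
214 ............#+.....+++################++......+#..........++
218 ..........+###+..++######################+...+###+..........
222 ........+#####+.+##########+#+#+###########+.+#####+........
226 .......########+######++++++++++++++++###############.......
230 .....+############+++++++++++++++++++++++#############+.....
234 ....############++++++++++++++++++++++++++++############....
238 ..+###########++++++++++++++++++++++++++++++++###########+..
242 +#############+++++++++++++++++++++++++++++++++###########++
246 +############++++++++++++++++++++++++++++++++++############+
```

```bash
python3 -c "
from h import *
w=cam('wrist');s=ctrl.sense();t=s['eef_pos'];X=np.array(s['tcp_rot'])[:,0]
for o in(-.003,0,.003): print(o,proj(w,t+X*(.0195+o)+np.array([0,0,.037])))
"
python3 -m handwheel '[{"fingers":0,"dx":-0.02,"dy":0.002,"dz":-0.003,"rx":0,"ry":0,"rz":0.001},{"fingers":0,"dx":-0.05,"dy":0.004,"dz":-0.003,"rx":0,"ry":0,"rz":0.001},{"fingers":0,"dx":-0.085,"dy":0.007,"dz":-0.003,"rx":0,"ry":0,"rz":0.001},{"fingers":0,"dx":-0.12,"dy":0.009,"dz":-0.003,"rx":0,"ry":0,"rz":0.001},{"fingers":0,"dx":-0.145,"dy":0.01,"dz":-0.003,"rx":0,"ry":0,"rz":0.001},{"fingers":0,"dx":-0.156,"dy":0.011,"dz":-0.003,"rx":0,"ry":0,"rz":0.001},{"fingers":0,"dx":-0.156,"dy":0.011,"dz":-0.003,"rx":0,"ry":0,"rz":0.001},{"fingers":0,"dx":-0.156,"dy":0.011,"dz":-0.003,"rx":0,"ry":0,"rz":0.001},{"fingers":0,"dx":-0.156,"dy":0.011,"dz":-0.003,"rx":0,"ry":0,"rz":0.001}]'
python3 -c "
from h import *
go([.590,.176,.185],np.pi+.177)"
```

```text
-0.003 (np.float64(258.60357565708193), np.float64(226.4895954147438))
0 (np.float64(258.6016637588138), np.float64(221.28518366148765))
0.003 (np.float64(258.5997340379388), np.float64(216.02343490596152))
time: 15.35
eef_pos: [0.5891, 0.176, 0.2697]
tcp_rot: [[-0.984, -0.176, -0.001], [-0.176, 0.984, 0.0], [0.001, 0.0, -1.0]]
wrist_force: [0.3, 0.1, -1.0]
gripper_width: 0.0404
grasp_force: 20.0
d [-0.001  -0.0002  0.0847] r [ 0.0003 -0.0012  0.0003] t 15.35
```

```bash
python3 -m handwheel '[{"fingers":0,"dx":0,"dy":0,"dz":0.025,"rx":0,"ry":-0.001,"rz":0},{"fingers":0,"dx":0,"dy":0,"dz":0.05,"rx":0,"ry":-0.001,"rz":0},{"fingers":0,"dx":0,"dy":0,"dz":0.07,"rx":0,"ry":-0.001,"rz":0},{"fingers":0,"dx":0,"dy":0,"dz":0.08,"rx":0,"ry":-0.001,"rz":0},{"fingers":0,"dx":0,"dy":0,"dz":0.085,"rx":0,"ry":-0.001,"rz":0},{"fingers":0,"dx":0,"dy":0,"dz":0.085,"rx":0,"ry":-0.001,"rz":0}]'
python3 - <<'E'
from h import *
# side & scene: cup rim vs jar: print jar's lower edges and the rim from the side
import pickle
c=[cam(n) for n in('scene','side','wrist')];s=ctrl.sense();pickle.dump((c,s),open('c6.pkl','wb'))
for n,cc in zip(('scene','side'),c):
    u,v=proj(cc,[.589,.176,.1106]);fr=cc['frame'];print(n,u,v)
    h=cv2.cvtColor(fr,cv2.COLOR_BGR2HSV);U,V=int(u),int(v)
    for r in range(V-24,V+20,2): print(r,''.join('B' if 92<h[r,k,0]<120 and h[r,k,1]>90 and h[r,k,2]<120 else '#' if h[r,k,2]<70 else '.' if h[r,k,2]>190 else '-' for k in range(U-28,U+34)))
E
```

```text
time: 15.85
eef_pos: [0.5894, 0.1761, 0.1849]
tcp_rot: [[-0.984, -0.176, 0.0], [-0.176, 0.984, 0.0], [-0.0, 0.0, -1.0]]
wrist_force: [0.8, 0.2, -2.0]
gripper_width: 0.0402
grasp_force: 20.0
scene 268.7546420678261 186.0285728953903
162 .................-----------------####BBBBBBBBB--.-####-------
164 .....................----------------##BBBBB----.--###--------
166 .....................-------#--------##BBB#-.......-----------
168 .....................-------#--------##BBB-----..........-----
170 .....................-----------------#BBB-----------.........
172 ---..................--#--------------#BBB--..-------------...
174 .-------.............--###--#---------#BBB-.-----##-----------
176 --------------.......--######---------#BBB-.-----####-###-----
178 ....--------------...---###B#--------#BBBB-....---###---------
180 .........--------------######--------#BBBB-........---######--
182 ..............------------------------BBBB-...................
184 ...................--#---------------#BBBB-...................
186 ...................-#BB#------------#BBBBB-.................
[... 1420 characters left out ...]
-------#BBBB-..........----...
179 ....---............--#BB------------##BBBBB#-...........------
181 ....----------------#BBBBBBBBBBBBBBBBBBBBBB#-.............----
183 .....--------------#BBBBBBBBBBBBBBBBBBBBBBB#--.............---
185 .......------------##BBBBBBBBBBBBBBBBBBBBBBB---.............--
187 ......--------------##BBBBBBBBBBBBBBBBBBBBBB----.............-
189 ....-----------------#BBBBBBBBBBBBBBBBBBBBB#------............
191 ....-----------------#BBBBBBBBBBBBBBBBBBBBBB-------...........
193 .......-------------#BBBBBBBBBBBBBBBBBBBBBB#---------........-
195 ........-----------#BBBBBBBBBBBBBBBBBBBBBBB#-..-------.......-
197 -------------------##BBBBBBBBBBBBBBBBBB####--...--------.....-
```

Both views show the jar centred over the cup within about a pixel. Lower it gently.

```bash
python3 -m handwheel '[{"fingers":0,"dx":0,"dy":0,"dz":0.006,"rx":0,"ry":0,"rz":0},{"fingers":0,"dx":0,"dy":0,"dz":0.012,"rx":0,"ry":0,"rz":0},{"fingers":0,"dx":0,"dy":0,"dz":0.018,"rx":0,"ry":0,"rz":0},{"fingers":0,"dx":0,"dy":0,"dz":0.02,"rx":0,"ry":0,"rz":0},{"fingers":0,"dx":0,"dy":0,"dz":0.02,"rx":0,"ry":0,"rz":0}]'
```

```text
time: 16.42
eef_pos: [0.5898, 0.1761, 0.1641]
tcp_rot: [[-0.984, -0.176, -0.001], [-0.176, 0.984, 0.0], [0.001, 0.0, -1.0]]
wrist_force: [0.3, -0.2, -0.7]
gripper_width: 0.0403
grasp_force: 20.0
```

```bash
python3 -m handwheel '[{"fingers":0,"dx":0,"dy":0,"dz":0.006,"rx":0,"ry":0,"rz":0},{"fingers":0,"dx":0,"dy":0,"dz":0.012,"rx":0,"ry":0,"rz":0},{"fingers":0,"dx":0,"dy":0,"dz":0.018,"rx":0,"ry":0,"rz":0},{"fingers":0,"dx":0,"dy":0,"dz":0.022,"rx":0,"ry":0,"rz":0},{"fingers":0,"dx":0,"dy":0,"dz":0.022,"rx":0,"ry":0,"rz":0},{"fingers":0,"dx":0,"dy":0,"dz":0.022,"rx":0,"ry":0,"rz":0}]'
```

```text
time: 16.92
eef_pos: [0.5902, 0.1763, 0.143]
tcp_rot: [[-0.984, -0.176, 0.001], [-0.176, 0.984, 0.001], [-0.001, 0.0, -1.0]]
wrist_force: [0.2, 0.4, -0.5]
gripper_width: 0.0401
grasp_force: 20.0
```

```bash
python3 -m handwheel '[{"fingers":0,"dx":0.0005,"dy":0,"dz":0.002,"rx":0,"ry":0,"rz":0},{"fingers":0,"dx":0.0005,"dy":0,"dz":0.004,"rx":0,"ry":0,"rz":0},{"fingers":0,"dx":0.0005,"dy":0,"dz":0.006,"rx":0,"ry":0,"rz":0},{"fingers":0,"dx":0.0005,"dy":0,"dz":0.006,"rx":0,"ry":0,"rz":0}]'
```

```text
time: 17.25
eef_pos: [0.5898, 0.1761, 0.1372]
tcp_rot: [[-0.984, -0.176, 0.001], [-0.176, 0.984, 0.001], [-0.001, 0.0, -1.0]]
wrist_force: [-0.7, -0.6, -0.9]
gripper_width: 0.0403
grasp_force: 20.0
```

```bash
python3 -m handwheel '[{"fingers":0,"dx":0,"dy":0,"dz":0.001,"rx":0,"ry":0,"rz":0},{"fingers":0,"dx":0,"dy":0,"dz":0.0015,"rx":0,"ry":0,"rz":0},{"fingers":0,"dx":0,"dy":0,"dz":0.0015,"rx":0,"ry":0,"rz":0}]'
```

```text
time: 17.5
eef_pos: [0.59, 0.1762, 0.136]
tcp_rot: [[-0.984, -0.176, 0.002], [-0.176, 0.984, 0.001], [-0.002, 0.0, -1.0]]
wrist_force: [-0.2, -0.3, -0.7]
gripper_width: 0.0404
grasp_force: 20.0
```

```bash
python3 -m handwheel '[{"fingers":0,"dx":0,"dy":0,"dz":0.001,"rx":0,"ry":0,"rz":0},{"fingers":0,"dx":0,"dy":0,"dz":0.0015,"rx":0,"ry":0,"rz":0},{"fingers":0,"dx":0,"dy":0,"dz":0.0015,"rx":0,"ry":0,"rz":0}]'
```

```text
time: 17.75
eef_pos: [0.5901, 0.1762, 0.1346]
tcp_rot: [[-0.984, -0.176, 0.002], [-0.176, 0.984, 0.001], [-0.002, 0.0, -1.0]]
wrist_force: [0.5, 0.7, -0.5]
gripper_width: 0.0402
grasp_force: 20.0
```

```bash
python3 -m handwheel '[{"fingers":0,"dx":0,"dy":0,"dz":0.0005,"rx":0,"ry":0,"rz":0},{"fingers":0,"dx":0,"dy":0,"dz":0.001,"rx":0,"ry":0,"rz":0},{"fingers":0,"dx":0,"dy":0,"dz":0.001,"rx":0,"ry":0,"rz":0}]'
```

```text
time: 18.0
eef_pos: [0.5903, 0.1763, 0.1345]
tcp_rot: [[-0.984, -0.176, 0.002], [-0.176, 0.984, 0.001], [-0.003, 0.0, -1.0]]
wrist_force: [-2.8, -0.1, 3.7]
gripper_width: 0.0407
grasp_force: 20.0
```

```bash
python3 -m handwheel '[{"fingers":0,"dx":0,"dy":0,"dz":0.0005,"rx":0,"ry":0,"rz":0},{"fingers":0,"dx":0,"dy":0,"dz":0.001,"rx":0,"ry":0,"rz":0},{"fingers":0,"dx":0,"dy":0,"dz":0.001,"rx":0,"ry":0,"rz":0}]'
```

```text
time: 18.25
eef_pos: [0.5906, 0.1764, 0.1345]
tcp_rot: [[-0.984, -0.176, 0.003], [-0.176, 0.984, 0.001], [-0.003, 0.0, -1.0]]
wrist_force: [-2.9, -0.2, 6.8]
gripper_width: 0.04
grasp_force: 20.0
```

The jar is on the floor at the predicted height; release and rise.

```bash
python3 -m handwheel '[{"fingers":0,"dx":0,"dy":0,"dz":-0.0015,"rx":0,"ry":0,"rz":0},{"fingers":0,"dx":0,"dy":0,"dz":-0.0015,"rx":0,"ry":0,"rz":0},{"fingers":0.45,"dx":0,"dy":0,"dz":-0.0015,"rx":0,"ry":0,"rz":0},{"fingers":0.5,"dx":0,"dy":0,"dz":-0.0015,"rx":0,"ry":0,"rz":0},{"fingers":0.62,"dx":0,"dy":0,"dz":-0.0015,"rx":0,"ry":0,"rz":0},{"fingers":0.62,"dx":0,"dy":0,"dz":-0.0015,"rx":0,"ry":0,"rz":0},{"fingers":0.62,"dx":0.0015,"dy":0,"dz":-0.015,"rx":0,"ry":0,"rz":0},{"fingers":0.62,"dx":0.002,"dy":0,"dz":-0.045,"rx":0,"ry":0,"rz":0},{"fingers":0.62,"dx":0.003,"dy":0,"dz":-0.08,"rx":0,"ry":0,"rz":0},{"fingers":0.62,"dx":0.005,"dy":0,"dz":-0.12,"rx":0,"ry":0,"rz":0},{"fingers":0.62,"dx":0.005,"dy":0,"dz":-0.15,"rx":0,"ry":0,"rz":0},{"fingers":0.62,"dx":0.005,"dy":0,"dz":-0.15,"rx":0,"ry":0,"rz":0}]'
python3 - <<'E'
from h import *
w=cam('wrist')
for z in(.1716,): 
    p=[.5895,.176,z];u,v=proj(w,p);print('cap',u,v)
print('rim',proj(w,[.5893,.176,.1106]))
h=cv2.cvtColor(w['frame'],cv2.COLOR_BGR2HSV);U,V=int(u),int(v)
for r in range(V-30,min(V+50,383),3): print(r,''.join('B' if 92<h[r,k,0]<120 and h[r,k,1]>90 and h[r,k,2]<120 else '#' if h[r,k,2]<110 else '.' if h[r,k,2]>190 else '-' for k in range(U-40,U+40)))
E
```

```text
time: 19.25
eef_pos: [0.588, 0.1759, 0.2933]
tcp_rot: [[-0.984, -0.176, 0.017], [-0.176, 0.984, 0.004], [-0.017, 0.001, -1.0]]
wrist_force: [0.5, 0.9, 0.3]
gripper_width: 0.059
grasp_force: 0.0
cap 258.4772444398021 185.8054806880544
rim (np.float64(258.5300430674838), np.float64(174.19635904686578))
155 -----------------------------########B######B########---------------------------
158 .......................---###B#B#################B#B####------------------------
161 ........................-##BBB######################BBB##-----------------------
164 .......................-#BBB#####---###########---#####B###---------------------
167 .....................-###BB#############################B###--------------------
170 .....................-#BB#################################B##-------------------
173 ....................-##BB#####################################------------------
176 ....................-#################BBB####################-------------------
179 ....................--###########BBBB######BBBB##############-------------------
182 ......................-######
[... 796 characters left out ...]
....................
212 ----------------------------##B#######BBB#B#BBBBBBBB#---------------------------
215 -----------------------------######B##BBBBBBBBBBBBBB#---------------------------
218 ............................-#B##BB#BB#BBBBBBBBBBBB##-..........................
221 ............................-##BBBB##BB#BBB#BBB#BBBB#-..........................
224 ............................-#BBBBBBBBBBB#BBBBBBBBBB#-..........................
227 ............................-#BBBBBBBBBBBBBBBBBBBBBB#-..........................
230 ............................--BBBBBB#####B#BBBBBBBB#-...........................
233 ............................--#BBBBB#BBBBBBBBBBBBBB#-...........................
```

```bash
python3 -m handwheel '[{"fingers":0.62,"dx":0,"dy":0,"dz":0,"rx":0,"ry":0,"rz":0},{"fingers":0.62,"dx":0,"dy":0,"dz":0,"rx":0,"ry":0,"rz":0},{"fingers":0.62,"dx":0,"dy":0,"dz":0,"rx":0,"ry":0,"rz":0}]' && python3 -c "
from workcell import ctrl
print(ctrl.job_done())"
```

```text
time: 19.55
eef_pos: [0.5839, 0.175, 0.2803]
tcp_rot: [[-0.984, -0.176, -0.002], [-0.176, 0.984, -0.0], [0.002, 0.0, -1.0]]
wrist_force: [1.7, 0.1, 0.1]
gripper_width: 0.059
grasp_force: 0.0
the job is handed in; nothing more can be done
None
```

The holder is snapped home on the free stretch of the upper tube and the spice jar was let down onto its cup's floor and released, handed in at about 20 s; hand-in returned no verdict, and the last wrist image showed the jar centred in the cup.

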